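# Load the full warm cartridge into the dispensing stand

## Task

Two look-alike adhesive cartridges stand in the warming block: feel by weight which one is full, lift that one straight out, slide it through the open front of the dispensing stand and set it upright on the sprung foot. Then let go of it and swing the stand's collar round by its upright post to its stop, so that the cartridge is locked in. Leave the nearly empty cartridge fully down in the warming block, keep both cartridges upright, drop neither of them, and do not disturb the bowl, the mug and the spatula.

Things in the scene. Friction and masses are not known exactly. Their poses are not given: they have to be found in the camera images.
- cart_1_center (a point): white round cartridge, body 40 mm wide, 130 mm long, plus a nozzle stub on top (14 mm wide, 12 mm tall). Stands in either well of the warmer. Two look the same: one is full (0.65 kg), one nearly empty (0.25 kg), each within 8 percent; which is not told. Point on its axis, 65 mm above its underside, half-way up the body; z is its axis, upwards. A 25 N squeeze is safe.
- cart_2_center (a point): white round cartridge, body 40 mm wide, 130 mm long, plus a nozzle stub on top (14 mm wide, 12 mm tall). Stands in either well of the warmer. Two look the same: one is full (0.65 kg), one nearly empty (0.25 kg), each within 8 percent; which is not told. Point on its axis, 65 mm above its underside, half-way up the body; z is its axis, upwards. A 25 N squeeze is safe.
- warmer: fixed aluminium block, 176 x 220 x 140 mm (x, y, z); origin under its centre. Two wells, 43 mm wide, at x = 0, y = -55 and +55 mm, floor 10 mm up: a seated cartridge's body ends flush with the block's top, its centre 75 mm above the origin. Across each well, along x, the top has a channel for the fingers: 140 mm long (x), 44 mm wide (y), 45 mm deep.
- stand_seat (a point): fixed steel stand, base 150 x 130 mm; point on its vertical axis at the top of the unloaded foot, 60 mm above the table. A half-round cradle (inner radius 23.5 mm, wall 8 mm, top 18 mm above this point, sides running 16 mm forward of the axis) is open to -x: a cartridge slides in level along +x. The C collar turns above it, 20 to 36 mm above this point, same inner radius, 10 mm wall.
- foot (a joint): how far the stand's sprung foot (a 36 mm disc) is pressed down, m: 0 unloaded, at most 0.026. Spring 350 N/m, so it sinks about 18 mm under a full cartridge and 8 mm under a nearly empty one.
- collar (a joint): angle of the stand's captive C collar about the stand's axis, rad: 0 fully open (gap to the stand's -x), growing anticlockwise seen from above to the stop at 2.1, where it closes the front. It starts between 0 and 0.3, open enough for the cartridge, and stays where it is left (about 1.3 N at the post turns it).
- collar_post (a point): upright round steel post on the collar's arm, 16 mm diameter, by which the collar is turned; it is 95 mm from the stand's axis, at 60 degrees anticlockwise of the stand's +x when the collar joint is 0. This point is on the post's axis, 20 mm below its top; the post is free for 62 mm below this point, down to the arm.
- cart_1: the same cartridge as cart_1_center; origin at the centre of its underside
- cart_2: the same cartridge as cart_2_center; origin at the centre of its underside
- bowl_mid (a point): bystander: white ceramic bowl, 124 mm wide, 55 mm high; point at half height on its axis
- mug_mid (a point): bystander: terracotta mug, 76 mm wide, 90 mm high; point at half height on its axis
- spatula_grip (a point): bystander: spatula lying on the bench; point on its handle
Mind the look-alikes: they are no part of the job. What is shaped like the part that bears stand_seat but blue, green or yellow is not meant.

How it is judged:
By the outcome, as a careful person would: the job done as asked, in the order asked, and still so for the second after the job is handed in, with the robot touching nothing.
It also fails if it takes over 72 s, if anything falls off the work surface, if the arm or the gripper's body presses on something with over 40 N, if the wrist force passes 120 N, or if a joint passes its speed limit or range.

## Robot

A 6-joint arm with a two-finger parallel gripper is mounted at the origin on the work surface. World frame = base frame: x ahead of the robot, y to its left, z up, the work surface at z = 0. Lengths are in m, angles in rad, forces in N, time in s.
With the tool pointing down it reaches from about 0.325 to 0.9 m from the base axis. Payload 3.5 kg.
Tool frame: the origin (TCP) lies midway between the tips of the shut fingers; the grasp point (between the pads) lies behind it (ctrl.tcp_to_grasp is the z of the grasp point in the tool frame, in m); z points along the fingers, y is the direction in which the jaws open and shut (so a half turn about z gives the same grasp; the last joint's range is limited). The gripper opens to 85 mm and grips with 20 to 120 N. Pads are 22 mm wide; open, the fingers measure 114 mm over their backs; the gripper's body (76 mm by 85 mm) begins 54 mm behind the grasp point. The pads swing forward as they close: fully open they stand 13 mm farther back than shut.
Start: joints at [-1.329, 0.276, -0.026, 1.268, 0, 1.467], TCP at [0.211, -0.588, 0.231] pointing down, gripper open.
Joint ranges: [-3.12, 3.12], [-0.85, 1.88], [-1.08, 1.24], [-1.95, 2.15], [-1.57, 1.53], [-3.14, 3.14]. Speed limits (rad/s): [2.57, 2.57, 3.14, 3.14, 3.14, 3.14].

## Interface

Orientations are given as a 3x3 rotation matrix whose columns are the frame's x, y, z axes.
In Python, from workcell import ctrl, camera, order gives the robot as it stands. The module is installed in compiled form; this text tells all that it offers.
- The arm moves only by the shell command python3 -m pendant 'ROWS'. ROWS is JSON, a list of rows, each a list of 7 numbers: the shift along the world's x, y, z in cm, then the turn, a rotation vector about the world's x, y, z in rad, then the opening, from -1 (shut) to 1 (fully open), so that 0 is half open. In form: [[tx, ty, tz, wx, wy, wz, hand], ...]. A call has exactly 5 rows; each row shifts and turns the commanded pose from where the row before left it; what a row does not reach is not made up. A row lasts 1/12 s, in which the tool goes at most 41.7 mm and 7.16 degrees, less where a joint would pass 70% of its speed; a pose out of reach is approached as far as the arm can. A call is refused whole if a number of a shift passes 4.17 or a number of a turn 0.125, either way. A call with a gripper value outside its range is refused whole. The fingers move at their own pace and stop on an object; the grip force is fixed at half the most. Time passes only in rows, so rows that do not move let the fingers close, or fill a call up. It gives the time, the measured TCP pose, the force and the opening at its end, in the units of the state.
- ctrl.get_obs(): the state, without advancing time (a new reading comes with each control period).
- camera(name): name is "scene" or "top"; returns a dict with "image" (480x640x3 uint8, red, green, blue), "K" (3x3 intrinsics, pixels), "D" ([k1, k2, p1, p2, k3] as OpenCV has them; the pictures are not rectified), "R" (3x3) and "t" (3): a world point X has camera coordinates R X + t. Camera axes: x right, y down, z forward; pixel columns grow to the right and rows downward; lengths in m; the calibration is good to about 2 mm. A picture is of the moment at which its call begins. There is no depth.
- order.close_job(): hands the job in, once; it reports no verdict.
The state is a dict: "time": time; "joint_positions": joint angles; "joint_velocities": joint speeds; "effort": joint torques, N m; "ee_pos": TCP position; "eef_rot": TCP orientation; "contact_force": force on the tool from outside, world axes, zero at the start; "wrist_torque": the same for the moment, N m; "opening": opening from 0.0 (shut) to 1.0 (fully open).
Only numpy, scipy, OpenCV 4.12 (cv2) and the standard library are available. Lean on these libraries where they do the work, as an engineer would, in place of code of your own. Each camera call takes 0.05 s, during which the arm holds its last target.

## Working session

There is one attempt and no reset: what is moved stays moved. The work goes in short steps, Python scripts to look and compute and a shell command to move; the robot and the scene stay as the last step left them, time stands still between calls to the robot, and variables do not carry over. Pictures are saved under pics/ and viewed, and the job is handed in when it is done.

```bash
mkdir -p pics
cat > h.py <<'E'
import numpy as np, cv2
from workcell import ctrl, camera, order
def snap(n,f):
    c=camera(n); cv2.imwrite('pics/'+f+'.png',c['image'][:,:,::-1]); return c
def ray(c,uv):
    p=cv2.undistortPoints(np.array([[uv]],float),np.array(c['K']),np.array(c['D'])).ravel()
    R=np.array(c['R']);d=R.T@np.array([p[0],p[1],1]);return -R.T@np.array(c['t']),d
def onz(c,uv,z):
    o,d=ray(c,uv);return o+d*(z-o[2])/d[2]
def proj(c,X):
    r,_=cv2.Rodrigues(np.array(c['R']));return cv2.projectPoints(np.array([X],float),r,np.array(c['t'],float),np.array(c['K']),np.array(c['D']))[0].ravel()
E
python3 - <<'E'
from h import *
import pickle
for n in ('scene','top'):
    c=snap(n,n+'0'); pickle.dump(c,open(n+'0.pkl','wb')); print(n,-np.array(c['R']).T@c['t'])
o=ctrl.get_obs();print(o,ctrl.tcp_to_grasp)
E
```

```text
scene [1.14752303 0.10608052 1.21059045]
top [ 0.38796024 -0.18912193  1.33070699]
{'time': 0.1, 'joint_positions': array([-1.32935664e+00,  2.77051435e-01, -2.77589420e-02,  1.26798876e+00,
        1.05848816e-05,  1.46738435e+00]), 'joint_velocities': array([ 0.00151742, -0.00361533,  0.00344451,  0.00053544,  0.00166035,
       -0.00015083]), 'effort': array([ 1.08529319e-03, -4.46708357e+01,  2.96128392e+01,  8.49576609e-03,
       -7.32691842e-05, -3.46751705e-06]), 'ee_pos': array([ 0.21110196, -0.58751712,  0.23026776]), 'eef_rot': array([[ 9.41125664e-01,  3.38056599e-01, -4.68594816e-04],
       [ 3.38056854e-01, -9.41123675e-01,  1.94724563e-03],
       [ 2.17273561e-04, -1.99101453e-03, -9.99997994e-01]]), 'contact_force': array([ 0.00918109,  0.12417231, -0.64255769]), 'wrist_torque': array([-0.06843065,  0.04022359,  0.04447807]), 'opening': 0.9966126733404356} -0.0187
```

View pics/scene0.png

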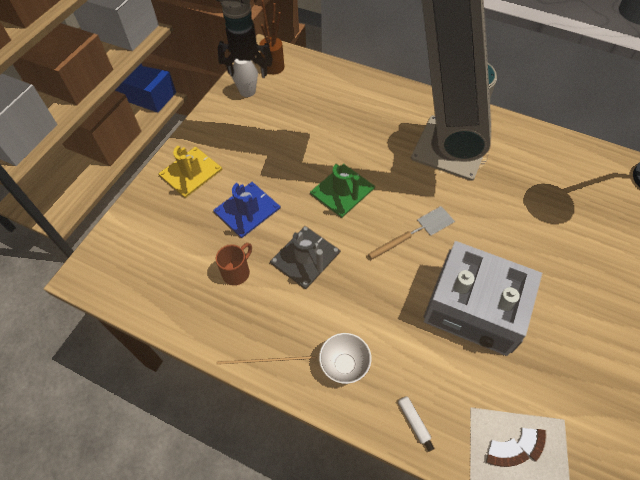

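View pics/top0.png

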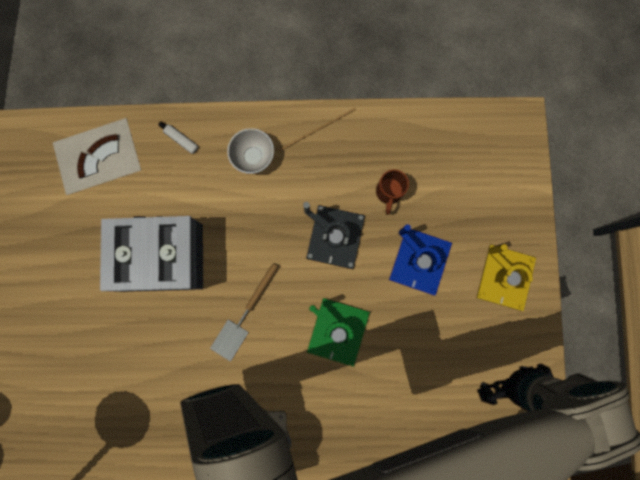

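The scene view shows the warmer at about (485,297) with nozzles at (466,278) and (511,295), and the dark stand at (306,255). The top view shows nozzles at (123,254) and (167,253), and the dark stand at (336,237). I'll enlarge both.

Run:
```python
from h import *
t=cv2.imread('pics/top0.png');s=cv2.imread('pics/scene0.png')
def z(im,x,y,w,h,k):return cv2.resize(im[y:y+h,x:x+w],None,fx=k,fy=k,interpolation=cv2.INTER_CUBIC)
cv2.imwrite('pics/topz.png',np.hstack([z(t,295,190,85,85,6)[:510,:510],z(t,90,205,120,90,4)[:360].copy() if 0 else cv2.resize(t[210:295,90:130],(240,510)) ]))
cv2.imwrite('pics/topst.png',z(t,295,190,85,85,7)); cv2.imwrite('pics/topw.png',z(t,92,205,120,95,6))
cv2.imwrite('pics/scst.png',z(s,260,215,90,80,7)); cv2.imwrite('pics/scw.png',z(s,415,235,130,120,5))
```

```text
(no output)
```

View pics/topst.png

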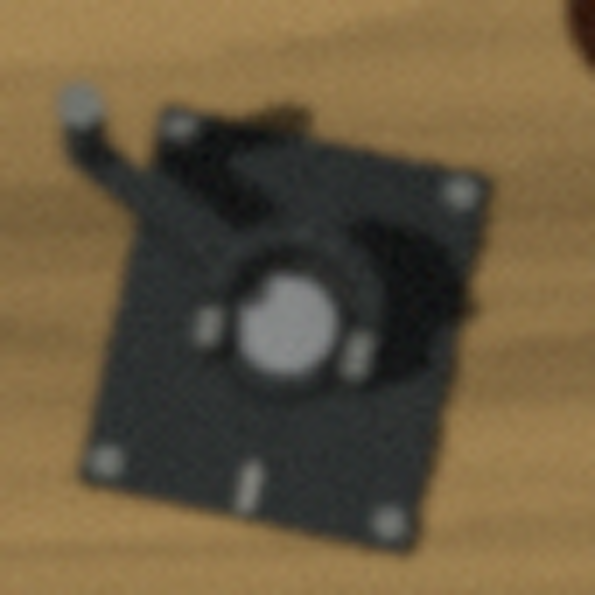

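View pics/topw.png

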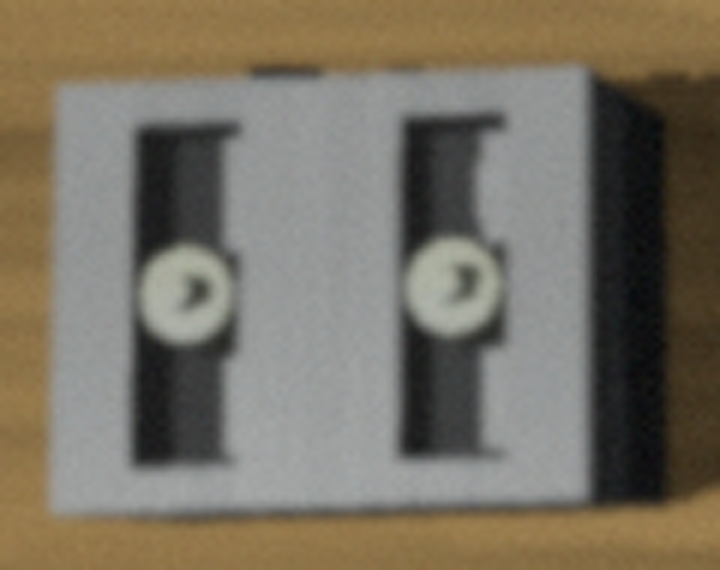

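View pics/scst.png

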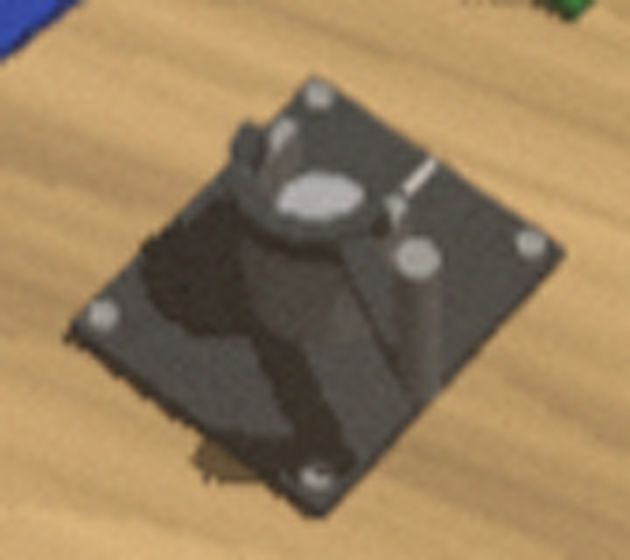

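View pics/scw.png

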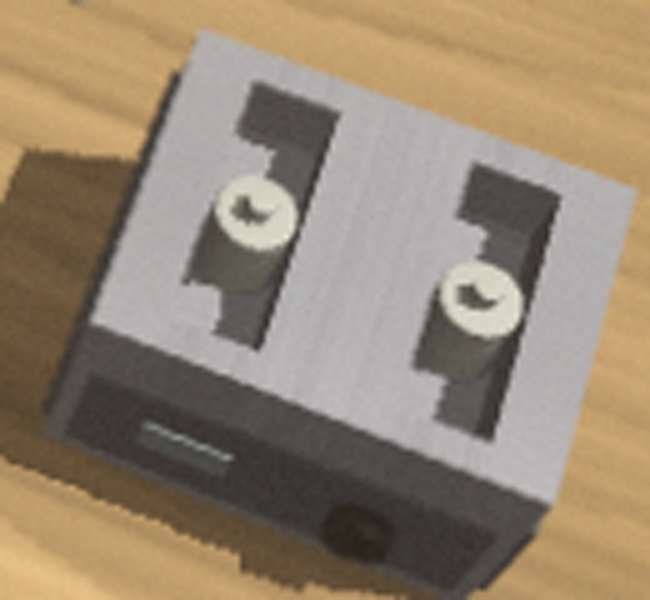

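```bash
cat > meas.py <<'E'
from h import *
import pickle
C={n:pickle.load(open(n+'0.pkl','rb')) for n in('scene','top')}
def blob(n,box,lo,hi,minA=4,show=False):
    x,y,w,h=box; im=C[n]['image'][y:y+h,x:x+w]; k=4
    im=cv2.resize(im,None,fx=k,fy=k,interpolation=cv2.INTER_CUBIC)
    hsv=cv2.cvtColor(im,cv2.COLOR_RGB2HSV); m=cv2.inRange(hsv,np.array(lo),np.array(hi))
    N,l,st,ce=cv2.connectedComponentsWithStats(m)
    r=[]
    for i in range(1,N):
        if st[i,4]>=minA*k*k:
            cs,_=cv2.findContours((l==i).astype(np.uint8),cv2.RETR_EXTERNAL,cv2.CHAIN_APPROX_NONE)
            c=max(cs,key=cv2.contourArea)
            f=lambda p:((np.array(p)+.5)/k-.5+[x,y]).round(2)
            e=cv2.fitEllipse(c) if len(c)>5 else ((0,0),(0,0),0)
            r.append((st[i,4]/k/k,f(ce[i]),f(e[0]),np.round(np.array(e[1])/k,1)))
    return r
E
python3 - <<'E'
from meas import *
for n,b in(('top',(295,195,80,80)),('scene',(265,220,80,75))):
    print(n)
    for r in blob(n,b,(0,0,100),(179,60,255),3): print(*r)
for n,b in(('top',(100,212,90,80)),('scene',(425,240,115,100))):
    print(n)
    im=C[n]['image']; 
    for r in blob(n,b,(18,12,150),(60,80,255),20): print(*r)
for n,p in (('top',(168,253)),('scene',(512,303)),('top',(150,235)),('scene',(490,270))): print(cv2.cvtColor(C[n]['image'],cv2.COLOR_RGB2HSV)[p[1],p[0]])
E
```

```text
top
24.5 [305.9  204.44] [305.92 204.46] [5.1 5.9]
4.0 [360.33 217.02] [360.32 217.02] [1.9 2.2]
132.5625 [335.77 236.2 ] [335.77 236.19] [12.  13.7]
5.25 [324.21 236.07] [324.21 236.1 ] [1.6 3.6]
5.9375 [345.62 240.26] [345.63 240.21] [1.6 4.3]
6.8125 [309.74 255.43] [309.72 255.43] [2.6 2.9]
12.3125 [330.14 259.2 ] [330.15 259.16] [2.2 6.5]
6.75 [350.13 264.4 ] [350.13 264.4 ] [2.6 2.9]
scene
15.5 [304.98 228.19] [304.98 228.19] [3.9 4.7]
19.4375 [299.69 233.91] [299.68 233.92] [3.7 6.8]
30.9375 [318.03 241.77] [317.88 242.18] [ 4.  12.9]
77.0 [305.05 242.61] [305.05 242.61] [ 7.2 13. ]
17.0625 [335.34 249.34] [335.35 249.34] [4.2 4.8]
38.9375 [318.97 251.38] [318.97 251.38] [6.2 7.6]
18.625 [274.1  259.56] [274.07 259.56] [4.6 4.9]
10.8125 [304.61 283.13] [304.6  283.12] [2.8 4.6]
top
132.0 [166.49 252.27] [166.99 252.16] [14.  14.4]
125.6875 [122.08 253.51] [122.49 253.54] [13.6 14.3]
scene
168.9375 [466.04 277.03] [465.81 277.02] [14.  16.9]
171.4375 [511.03 294.3 ] [510.82 294.29] [13.9 17.3]
[ 47  19 118]
[25 35 96]
[ 72   8 150]
[  0   7 178]
```

Run:
```python
from meas import *
def tri(a,b):
    A=[];B=[]
    for n,u in(('top',a),('scene',b)):
        o,d=ray(C[n],u);d/=np.linalg.norm(d);P=np.eye(3)-np.outer(d,d);A.append(P);B.append(P@o)
    X=np.linalg.lstsq(np.vstack(A),np.hstack(B),rcond=None)[0]
    return X.round(4),[ (np.array(u)-proj(C[n],X)).round(1) for n,u in(('top',a),('scene',b))]
print('post top',tri((305.92,204.46),(318.97,251.38)))
print('foot',tri((335.77,236.2),(305.05,242.6)), onz(C['top'],(335.77,236.2),.06),onz(C['scene'],(305.05,242.6),.06))
ps={}
for nm,a,b in (('s1',(360.33,217.02),(274.1,259.56)),('s2',(309.72,255.43),(335.35,249.34)),('s3',(350.13,264.4),(304.98,228.19))):
    ps[nm]=tri(a,b); print(nm,ps[nm])
print('s4 scene',onz(C['scene'],(304.6,283.1),.012), 'mid s1 s2',(ps['s1'][0]+ps['s2'][0])/2)
print('mark',onz(C['top'],(330.15,259.2),.012))
for a,b in(((166.99,252.16),(510.82,294.29)),((122.49,253.54),(465.81,277.02))):
    print('c',tri(a,b),'or',tri((a),(b)))
for a,bb in(((166.99,252.16),((510.82,294.29),(465.81,277.02))),((122.49,253.54),((510.82,294.29),(465.81,277.02)))):
    print(onz(C['top'],a,.14),[onz(C['scene'],b,.14) for b in bb])
```

```text
post top (array([ 0.6146, -0.1679,  0.1758]), [array([ 0.1, -0. ]), array([0.1, 0. ])])
foot (array([ 0.5512, -0.2411,  0.0696]), [array([ 0., -0.]), array([0., 0.])]) [ 0.5525266  -0.24156858  0.06      ] [ 0.54618333 -0.24387383  0.06      ]
s1 (array([ 0.6083, -0.3098,  0.0177]), [array([ 0.2, -0.1]), array([0.3, 0. ])])
s2 (array([ 0.5078, -0.1723,  0.0166]), [array([ 0.2, -0.1]), array([0.2, 0. ])])
s3 (array([ 0.4816, -0.2789,  0.0174]), [array([ 0.2, -0.1]), array([0.3, 0. ])])
s4 scene [ 0.63424192 -0.20360205  0.012     ] mid s1 s2 [ 0.55805 -0.24105  0.01715]
mark [ 0.4972491  -0.22704433  0.012     ]
c (array([0.507 , 0.2364, 0.1036]), [array([21.2, -3.7]), array([22.6,  2. ])]) or (array([0.507 , 0.2364, 0.1036]), [array([21.2, -3.7]), array([22.6,  2. ])])
c (array([0.5218, 0.2097, 0.2044]), [array([-19.9,   8.2]), array([-21.3,   3.1])]) or (array([0.5218, 0.2097, 0.2044]), [array([-19.9,   8.2]), array([-21.3,   3.1])])
[0.51153759 0.17168615 0.14      ] [array([0.51054197, 0.28211487, 0.14      ]), array([0.51141787, 0.1720216 , 0.14      ])]
[0.51028995 0.28149499 0.14      ] [array([0.51054197, 0.28211487, 0.14      ]), array([0.51141787, 0.1720216 , 0.14      ])]
```

Run:
```python
from meas import *
c=C['top']
for z in (.078,.096,.012): print(z,onz(c,(324.21,236.07),z).round(4),onz(c,(345.62,240.26),z).round(4))
# foot contour -> world at .06, circle fit with fixed radius 18, robust
x,y,w,h=(322,222,28,28);k=6
im=cv2.resize(c['image'][y:y+h,x:x+w],None,fx=k,fy=k,interpolation=cv2.INTER_CUBIC)
g=cv2.cvtColor(im,cv2.COLOR_RGB2GRAY)
from scipy.optimize import least_squares
for th in (90,100,115):
    cs,_=cv2.findContours((g>th).astype(np.uint8),cv2.RETR_EXTERNAL,cv2.CHAIN_APPROX_NONE)
    q=max(cs,key=cv2.contourArea)[:,0]
    P=np.array([onz(c,(p+.5)/k-.5+[x,y],.06)[:2] for p in q])
    r=least_squares(lambda v:np.hypot(*(P-v[:2]).T)-v[2],[.55,-.24,.018],loss='soft_l1',f_scale=.0005)
    print(th,r.x.round(4),P.min(0),P.max(0))
yaw=np.radians(-13.7);a=np.array([np.cos(yaw),np.sin(yaw)])
```

```text
0.078 [ 0.5511 -0.2114  0.078 ] [ 0.5393 -0.2656  0.078 ]
0.096 [ 0.5488 -0.2111  0.096 ] [ 0.5371 -0.2645  0.096 ]
0.012 [ 0.5597 -0.2126  0.012 ] [ 0.5473 -0.2697  0.012 ]
90 [ 0.5529 -0.2412  0.0174] [ 0.53543383 -0.25842503] [ 0.57112931 -0.22414984]
100 [ 0.5529 -0.2413  0.0167] [ 0.53594484 -0.25796007] [ 0.57028475 -0.22469082]
115 [ 0.5529 -0.2414  0.0155] [ 0.53718158 -0.25670254] [ 0.56897029 -0.22601193]
```

```bash
python3 -m pendant '[[0,0,4,0,0,0.12,1],[0,0,4,0,0,0.12,1],[1.5,3.8,0,0,0,0.12,1],[1.5,3.8,0,0,0,0.12,1],[1.5,3.8,0,0,0,0.12,1]]'; python3 -m pendant '[[1.5,3.8,0,0,0,0.12,1],[1.5,3.8,0,0,0,0.12,1],[1.5,3.8,0,0,0,0.12,1],[1.5,3.8,0,0,0,0.12,1],[1.5,3.8,0,0,0,0.12,1]]'; python3 -m pendant '[[1.5,3.8,0,0,0,0.04,1],[1.5,3.8,0,0,0,0,1],[1.5,3.8,0,0,0,0,1],[1.5,3.8,0,0,0,0,1],[1.5,3.8,0,0,0,0,1]]'
```

```text
time: 0.52
ee_pos: [0.2565, -0.4737, 0.3118]
eef_rot: [[0.582, 0.813, 0.001], [0.813, -0.582, -0.001], [-0.0, 0.001, -1.0]]
contact_force: [1.3, 0.4, 0.2]
opening: 1.0
time: 0.93
ee_pos: [0.3312, -0.2821, 0.3109]
eef_rot: [[0.021, 1.0, -0.0], [1.0, -0.021, 0.001], [0.001, -0.0, -1.0]]
contact_force: [1.2, 1.2, 0.1]
opening: 1.001
time: 1.35
ee_pos: [0.4061, -0.0922, 0.3111]
eef_rot: [[-0.014, 1.0, -0.0], [1.0, 0.014, -0.0], [-0.0, -0.0, -1.0]]
contact_force: [1.7, 0.2, -0.6]
opening: 0.999
```

```bash
python3 -m pendant '[[1.32,3.3,0,0,0,0,1],[1.32,3.3,0,0,0,0,1],[1.32,3.3,0,0,0,0,1],[1.32,3.3,0,0,0,0,1],[1.32,3.3,0,0,0,0,1]]'; python3 -m pendant '[[1.32,3.3,0,0,0,0,1],[1.32,3.3,0,0,0,0,1],[1.3,3.3,0,0,0,0,1],[0,0,-3,0,0,0,1],[0,0,-3,0,0,0,1]]'; python3 -m pendant '[[0,0,-2,0,0,0,1],[0,0,-1,0,0,0,1],[0,0,0,0,0,0,1],[0,0,0,0,0,0,1],[0,0,0,0,0,0,1]]'
python3 - <<'E'
from h import *
import pickle
for n in ('scene','top'):
    c=snap(n,n+'1'); pickle.dump(c,open(n+'1.pkl','wb'))
s=cv2.imread('pics/scene1.png');t=cv2.imread('pics/top1.png')
cv2.imwrite('pics/z1.png',np.hstack([cv2.resize(s[200:360,400:560],(400,400)),cv2.resize(t[180:310,80:210],(400,400))]))
print(ctrl.get_obs()['ee_pos'],ctrl.get_obs()['contact_force'])
E
```

```text
time: 1.77
ee_pos: [0.4721, 0.0727, 0.3109]
eef_rot: [[-0.014, 1.0, -0.001], [1.0, 0.014, -0.0], [-0.0, -0.001, -1.0]]
contact_force: [0.1, -0.4, -0.1]
opening: 0.996
time: 2.18
ee_pos: [0.5138, 0.1722, 0.2521]
eef_rot: [[-0.017, 1.0, 0.005], [1.0, 0.017, 0.001], [0.001, 0.005, -1.0]]
contact_force: [0.3, -0.4, -0.7]
opening: 1.001
time: 2.6
ee_pos: [0.5127, 0.1698, 0.2229]
eef_rot: [[-0.014, 1.0, 0.003], [1.0, 0.014, 0.001], [0.001, 0.003, -1.0]]
contact_force: [0.7, 0.5, 0.3]
opening: 1.002
[0.51300369 0.16984482 0.2233158 ] [ 0.29930523 -0.28131253  0.24447945]
```

View pics/z1.png

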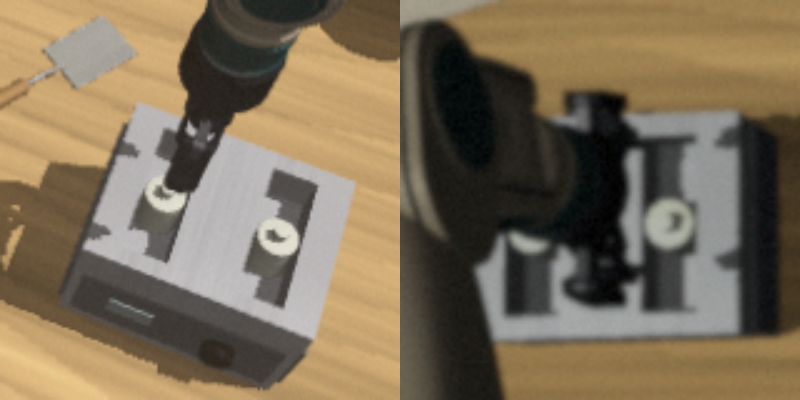

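The view shows the open gripper centred over the nearer cartridge's channel, so I'll go down in steps while watching the force.

```bash
python3 -m pendant '[[-0.15,0.2,-2,0,0,0,1],[0,0,-2,0,0,0,1],[0,0,-2,0,0,0,1],[0,0,-1,0,0,0,1],[0,0,0,0,0,0,1]]'; python3 -m pendant '[[0,0,-1,0,0,0,1],[0,0,-1,0,0,0,1],[0,0,-1,0,0,0,1],[0,0,-0.5,0,0,0,1],[0,0,0,0,0,0,1]]';  python3 -m pendant '[[0,0,-0.7,0,0,0,1],[0,0,-0.5,0,0,0,1],[0,0,-0.3,0,0,0,1],[0,0,0,0,0,0,1],[0,0,0,0,0,0,1]]'
```

```text
time: 3.12
ee_pos: [0.5088, 0.1714, 0.1498]
eef_rot: [[-0.014, 1.0, -0.003], [1.0, 0.014, -0.001], [-0.001, -0.003, -1.0]]
contact_force: [-2.2, 0.3, 0.4]
opening: 0.999
time: 3.53
ee_pos: [0.509, 0.1716, 0.1148]
eef_rot: [[-0.014, 1.0, -0.003], [1.0, 0.014, -0.001], [-0.001, -0.003, -1.0]]
contact_force: [0.0, 0.3, 0.1]
opening: 0.999
time: 3.95
ee_pos: [0.51, 0.1718, 0.1011]
eef_rot: [[-0.014, 1.0, -0.0], [1.0, 0.014, -0.0], [-0.0, -0.0, -1.0]]
contact_force: [0.2, 1.4, -0.3]
opening: 0.998
```

```bash
python3 -m pendant '[[0.1,0,0,0,0,0,0.3],[0,0,0,0,0,0,0.3],[0,0,0,0,0,0,0],[0,0,0,0,0,0,-0.1],[0,0,0,0,0,0,-0.12]]'; python3 -m pendant '[[0,0,0,0,0,0,-0.12],[0,0,0,0,0,0,-0.12],[0,0,0,0,0,0,-0.12],[0,0,0,0,0,0,-0.12],[0,0,0,0,0,0,-0.12]]'
```

```text
time: 4.37
ee_pos: [0.5114, 0.1719, 0.1018]
eef_rot: [[-0.014, 1.0, 0.001], [1.0, 0.014, 0.0], [0.0, 0.001, -1.0]]
contact_force: [-0.4, 0.7, 2.6]
opening: 0.456
time: 4.78
ee_pos: [0.5114, 0.1719, 0.1018]
eef_rot: [[-0.014, 1.0, 0.001], [1.0, 0.014, 0.0], [0.0, 0.001, -1.0]]
contact_force: [-1.5, -0.2, 5.8]
opening: 0.452
```

```bash
python3 -m pendant '[[0,0,0.3,0,0,0,-0.12],[0,0,0.4,0,0,0,-0.12],[0,0,0.5,0,0,0,-0.12],[0,0,0,0,0,0,-0.12],[0,0,0,0,0,0,-0.12]]'; python3 -m pendant '[[0,0,0,0,0,0,-0.12],[0,0,0,0,0,0,-0.12],[0,0,0,0,0,0,-0.12],[0,0,0,0,0,0,-0.12],[0,0,0,0,0,0,-0.12]]'
python3 - <<'E'
from h import *
for i in range(6):
    c=camera('scene'); o=ctrl.get_obs();print(o['contact_force'].round(2),o['opening'])
cv2.imwrite('pics/scene2.png',cv2.resize(c['image'][200:360,400:560,::-1],(600,600)))
E
```

```text
time: 5.2
ee_pos: [0.5113, 0.1718, 0.1134]
eef_rot: [[-0.014, 1.0, 0.0], [1.0, 0.014, 0.0], [0.0, 0.0, -1.0]]
contact_force: [-0.1, -0.0, -3.3]
opening: 0.457
time: 5.62
ee_pos: [0.511, 0.1718, 0.1131]
eef_rot: [[-0.014, 1.0, -0.0], [1.0, 0.014, -0.0], [-0.0, -0.0, -1.0]]
contact_force: [-0.4, -0.3, -2.7]
opening: 0.459
[ 0.76 -0.32 -2.63] 0.4557318195714743
[-0.27 -1.21 -2.29] 0.4563442314767721
[-0.61 -0.89 -3.11] 0.4517771593331322
[ 0.24 -0.02 -2.93] 0.4536706958206803
[-0.48  0.14 -1.93] 0.45472612678494834
[-0.54 -0.48 -3.19] 0.45011167755514553
```

View pics/scene2.png

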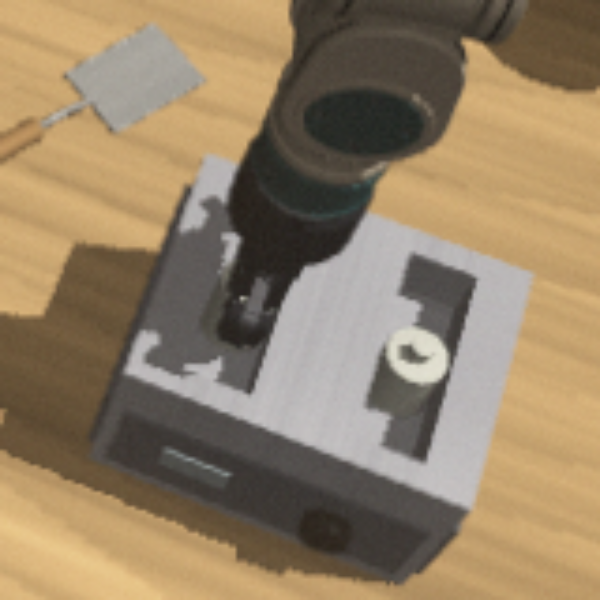

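Lifted 11 mm, the wrist reads about -2.7 N, which points to the nearly empty one. I'll set it back down and weigh the other as a check.

```bash
python3 -m pendant '[[0,0,-0.3,0,0,0,-0.12],[0,0,-0.4,0,0,0,-0.12],[0,0,-0.3,0,0,0,-0.12],[0,0,-0.2,0,0,0,-0.12],[0,0,0,0,0,0,-0.12]]';python3 -m pendant '[[0,0,0,0,0,0,-0.12],[0,0,0,0,0,0,-0.12],[0,0,0,0,0,0,0],[0,0,0,0,0,0,0.3],[0,0,0,0,0,0,1]]'; python3 -m pendant '[[0,0,0,0,0,0,1],[0,0,0,0,0,0,1],[0,0,0,0,0,0,1],[0,0,1.5,0,0,0,1],[0,0,3,0,0,0,1]]'; python3 -m pendant '[[0,0,3,0,0,0,1],[0,0,3,0,0,0,1],[0,0,1,0,0,0,1],[0,1,0,0,0,0,1],[0,2,0,0,0,0,1]]';  python3 -m pendant '[[0,3,0,0,0,0,1],[0,3,0,0,0,0,1],[-0.1,2,0,0,0,0,1],[0,0,0,0,0,0,1],[0,0,0,0,0,0,1]]'
```

```text
time: 6.33
ee_pos: [0.5109, 0.1718, 0.1019]
eef_rot: [[-0.014, 1.0, -0.001], [1.0, 0.014, -0.0], [-0.0, -0.001, -1.0]]
contact_force: [-2.1, -0.4, 3.8]
opening: 0.456
time: 6.75
ee_pos: [0.5116, 0.1718, 0.1012]
eef_rot: [[-0.014, 1.0, 0.001], [1.0, 0.014, 0.0], [0.0, 0.001, -1.0]]
contact_force: [-0.2, 0.5, 0.4]
opening: 0.767
time: 7.17
ee_pos: [0.5076, 0.171, 0.1428]
eef_rot: [[-0.014, 1.0, -0.009], [1.0, 0.014, -0.002], [-0.002, -0.009, -1.0]]
contact_force: [0.8, 0.5, -1.0]
opening: 0.995
time: 7.58
ee_pos: [0.5115, 0.2013, 0.2164]
eef_rot: [[-0.011, 1.0, 0.001], [1.0, 0.011, -0.0], [-0.0, 0.001, -1.0]]
contact_force: [1.4, -0.0, -0.9]
opening: 0.998
time: 8.0
ee_pos: [0.5087, 0.2826, 0.214]
eef_rot: [[-0.016, 1.0, -0.003], [1.0, 0.016, -0.002], [-0.002, -0.003, -1.0]]
contact_force: [0.3, 0.2, -0.2]
opening: 0.999
```

Run:
```python
from h import *
import pickle
for n in ('scene','top'):
    c=snap(n,n+'3'); pickle.dump(c,open(n+'3.pkl','wb'))
s=cv2.imread('pics/scene3.png');t=cv2.imread('pics/top3.png')
cv2.imwrite('pics/z3.png',np.hstack([cv2.resize(s[200:360,400:560],(400,400)),cv2.resize(t[180:310,80:210],(400,400))]))
print(ctrl.get_obs()['ee_pos'])
import meas
meas.C={n:pickle.load(open(n+'3.pkl','rb')) for n in('scene','top')}
for n,b in(('top',(140,235,50,40)),('scene',(440,255,50,45))):
    for r in meas.blob(n,b,(18,12,150),(60,80,255),20): print(n,*r)
```

```text
[0.50918386 0.2813084  0.2146723 ]
top 45.5 [168.16 256.6 ] [168.1  256.46] [ 5.3 12.9]
scene 52.8125 [465.51 272.6 ] [465.45 273.18] [ 6.5 14.9]
```

View pics/z3.png

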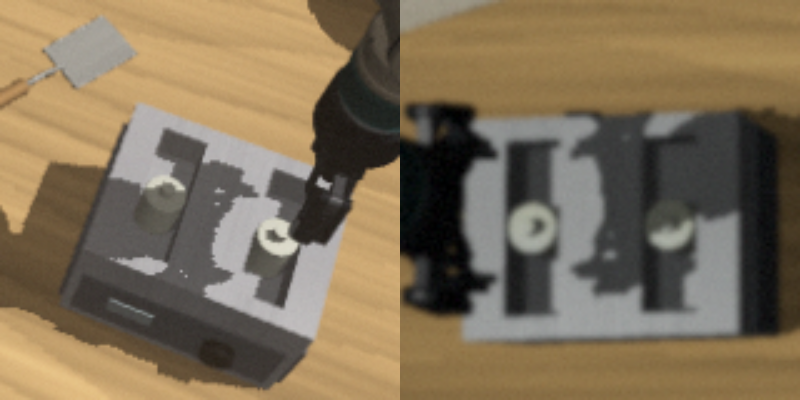

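The first cartridge is back in its well, half in shadow at the same pixels as before. Now the second one.

```bash
python3 -m pendant '[[0.1,0,-2,0,0,0,1],[0,0,-2,0,0,0,1],[0,0,-2,0,0,0,1],[0,0,-1,0,0,0,1],[0,0,0,0,0,0,1]]'; python3 -m pendant '[[0,0,-1,0,0,0,1],[0,0,-1,0,0,0,1],[0,0,-1,0,0,0,1],[0,0,-0.8,0,0,0,1],[0,0,-0.4,0,0,0,1]]';  python3 -m pendant '[[0,0,0,0,0,0,0.3],[0,0,0,0,0,0,0.3],[0,0,0,0,0,0,0],[0,0,0,0,0,0,-0.1],[0,0,0,0,0,0,-0.12]]'; python3 -m pendant '[[0,0,0,0,0,0,-0.12],[0,0,0,0,0,0,-0.12],[0,0,0,0,0,0,-0.12],[0,0,0,0,0,0,-0.12],[0,0,0,0,0,0,-0.12]]'
```

```text
time: 8.52
ee_pos: [0.5088, 0.2798, 0.1431]
eef_rot: [[-0.013, 1.0, -0.006], [1.0, 0.013, -0.003], [-0.003, -0.006, -1.0]]
contact_force: [-0.4, 0.3, -0.0]
opening: 0.998
time: 8.93
ee_pos: [0.5105, 0.2815, 0.1029]
eef_rot: [[-0.014, 1.0, -0.002], [1.0, 0.014, -0.001], [-0.001, -0.002, -1.0]]
contact_force: [-0.6, 0.2, -0.2]
opening: 0.999
time: 9.35
ee_pos: [0.5112, 0.2821, 0.1052]
eef_rot: [[-0.014, 1.0, 0.0], [1.0, 0.014, 0.001], [0.001, 0.0, -1.0]]
contact_force: [-1.4, 0.1, 2.9]
opening: 0.453
time: 9.77
ee_pos: [0.5113, 0.282, 0.1052]
eef_rot: [[-0.014, 1.0, 0.001], [1.0, 0.014, 0.001], [0.001, 0.001, -1.0]]
contact_force: [-2.6, -0.7, 6.1]
opening: 0.453
```

```bash
python3 -m pendant '[[0,0,0.3,0,0,0,-0.12],[0,0,0.4,0,0,0,-0.12],[0,0,0.5,0,0,0,-0.12],[0,0,0,0,0,0,-0.12],[0,0,0,0,0,0,-0.12]]'; python3 -m pendant '[[0,0,0,0,0,0,-0.12],[0,0,0,0,0,0,-0.12],[0,0,0,0,0,0,-0.12],[0,0,0,0,0,0,-0.12],[0,0,0,0,0,0,-0.12]]'; python3 -m pendant '[[0,0,0,0,0,0,-0.12],[0,0,0,0,0,0,-0.12],[0,0,0,0,0,0,-0.12],[0,0,0,0,0,0,-0.12],[0,0,0,0,0,0,-0.12]]'
```

```text
time: 10.18
ee_pos: [0.511, 0.2817, 0.1161]
eef_rot: [[-0.014, 1.0, -0.0], [1.0, 0.014, -0.0], [-0.0, -0.0, -1.0]]
contact_force: [-0.4, 0.2, -5.8]
opening: 0.452
time: 10.6
ee_pos: [0.511, 0.2817, 0.1162]
eef_rot: [[-0.014, 1.0, -0.0], [1.0, 0.014, -0.0], [-0.0, -0.0, -1.0]]
contact_force: [-0.2, 0.1, -6.4]
opening: 0.455
time: 11.02
ee_pos: [0.5111, 0.2818, 0.1163]
eef_rot: [[-0.014, 1.0, -0.0], [1.0, 0.014, 0.0], [0.0, -0.0, -1.0]]
contact_force: [-0.7, -0.1, -7.2]
opening: 0.454
```

Run:
```python
from meas import *
c=C['top']
print('green foot',onz(c,(338.5,335.5),.06),'post',onz(c,(316,308),.176),'corner',onz(c,(370,312),.012),onz(c,(323,299),.012),'spat',onz(c,(277,265),.02),onz(c,(228,345),.01))
for p in ((.456,-.2173),(.553,-.241)): print(np.hypot(*p))
```

```text
green foot [ 0.29931468 -0.2423143   0.06      ] post [ 0.37127215 -0.18703587  0.176     ] corner [ 0.35542312 -0.32890756  0.012     ] [ 0.39215138 -0.20570856  0.012     ] spat [ 0.48402393 -0.08581553  0.02      ] [0.27648038 0.04652487 0.01      ]
0.5051289835279699
0.6032329566593656
```

```bash
python3 -m pendant '[[0,0,1.5,0,0,0,-0.12],[0,0,2,0,0,0,-0.12],[0,0,2,0,0,0,-0.12],[0,0,2,0,0,0,-0.12],[0,0,2,0,0,0,-0.12]]'; python3 -m pendant '[[0,0,2,0,0,0,-0.12],[0,0,2,0,0,0,-0.12],[0,0,1.5,0,0,0,-0.12],[0,0,1,0,0,0,-0.12],[0,0,0,0,0,0,-0.12]]'
python3 - <<'E'
from h import *
c=snap('scene','scene4');c=snap('top','top4')
s=cv2.imread('pics/scene4.png');t=cv2.imread('pics/top4.png')
cv2.imwrite('pics/z4.png',np.hstack([cv2.resize(s[150:350,400:600],(400,400)),cv2.resize(t[180:310,80:210],(400,400))]))
E
```

```text
time: 11.43
ee_pos: [0.5109, 0.2817, 0.2121]
eef_rot: [[-0.014, 1.0, -0.0], [1.0, 0.014, -0.0], [-0.0, -0.0, -1.0]]
contact_force: [-0.0, -0.0, -6.6]
opening: 0.451
time: 11.85
ee_pos: [0.5126, 0.2824, 0.2792]
eef_rot: [[-0.014, 1.0, 0.005], [1.0, 0.014, 0.002], [0.002, 0.005, -1.0]]
contact_force: [-0.1, 1.3, -6.3]
opening: 0.453
```

View pics/z4.png

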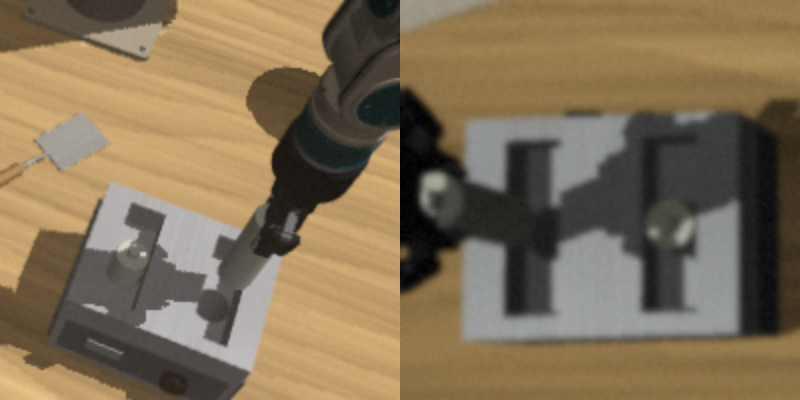

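Full cartridge is well clear of the block and held upright (about 6.5 N). I'll carry it to a point in front of the stand.

```bash
python3 -m pendant '[[-0.2,-1.5,0,0,0,0,-0.12],[-0.2,-2.5,0,0,0,0,-0.12],[-0.2,-3,0,0,0,0,-0.12],[-0.2,-3,0,0,0,0,-0.12],[-0.2,-3,0,0,0,0,-0.12]]'; python3 -m pendant '[[-0.2,-3,0,0,0,0,-0.12],[-0.2,-3,0,0,0,0,-0.12],[-0.2,-3,0,0,0,0,-0.12],[-0.2,-3,0,0,0,0,-0.12],[-0.2,-3,0,0,0,0,-0.12]]'; python3 -m pendant '[[-0.2,-3,0,0,0,0,-0.12],[-0.2,-3,0,0,0,0,-0.12],[-0.2,-3,0,0,0,0,-0.12],[-0.2,-3,0,0,0,0,-0.12],[-0.2,-3,0,0,0,0,-0.12]]'; python3 -m pendant '[[-0.2,-3,0,0,0,0,-0.12],[-0.2,-2.5,0,0,0,0,-0.12],[-0.2,-1.5,0,0,0,0,-0.12],[0,-0.4,0,0,0,0,-0.12],[0,0,0,0,0,0,-0.12]]';python3 -m pendant '[[0,0,0,0,0,0,-0.12],[0,0,0,0,0,0,-0.12],[0,0,-1,0,0,0,-0.12],[0,0,-2,0,0,0,-0.12],[0,0,-2,0,0,0,-0.12]]'
```

```text
time: 12.37
ee_pos: [0.4995, 0.1501, 0.2743]
eef_rot: [[-0.015, 1.0, -0.004], [1.0, 0.015, -0.001], [-0.001, -0.004, -1.0]]
contact_force: [0.1, -0.6, -5.7]
opening: 0.454
time: 12.78
ee_pos: [0.4893, 0.0002, 0.2745]
eef_rot: [[-0.014, 1.0, -0.003], [1.0, 0.014, 0.0], [0.0, -0.003, -1.0]]
contact_force: [0.5, 0.0, -5.0]
opening: 0.453
time: 13.2
ee_pos: [0.4793, -0.1494, 0.2745]
eef_rot: [[-0.014, 1.0, -0.003], [1.0, 0.014, 0.001], [0.001, -0.003, -1.0]]
contact_force: [-0.0, 0.3, -6.2]
opening: 0.453
time: 13.62
ee_pos: [0.4739, -0.223, 0.2746]
eef_rot: [[-0.012, 1.0, -0.003], [1.0, 0.012, 0.002], [0.002, -0.003, -1.0]]
contact_force: [0.1, -0.3, -5.8]
opening: 0.455
time: 14.03
ee_pos: [0.476, -0.2217, 0.2262]
eef_rot: [[-0.016, 1.0, 0.002], [1.0, 0.016, -0.001], [-0.001, 0.002, -1.0]]
contact_force: [0.3, -0.8, -6.9]
opening: 0.453
```

```bash
python3 -m pendant '[[0,0,-2,0,0,0,-0.12],[0,0,-2,0,0,0,-0.12],[0,0,-1.5,0,0,0,-0.12],[0,0,-0.8,0,0,0,-0.12],[0,0,0,0,0,0,-0.12]]';python3 -m pendant '[[0,0,0,0,0,0,-0.12],[0,0,0,0,0,0,-0.12],[0,0,0,0,0,0,-0.12],[0,0,0,0,0,0,-0.12],[0,0,0,0,0,0,-0.12]]'
python3 - <<'E'
from h import *
c=snap('scene','scene5');c=snap('top','top5')
s=cv2.imread('pics/scene5.png');t=cv2.imread('pics/top5.png')
cv2.imwrite('pics/z5.png',np.hstack([cv2.resize(s[180:300,250:370],(400,400)),cv2.resize(t[180:310,270:400],(400,400))]))
print(ctrl.get_obs()['ee_pos'])
E
```

```text
time: 14.45
ee_pos: [0.4733, -0.2203, 0.1606]
eef_rot: [[-0.015, 1.0, -0.005], [1.0, 0.015, 0.003], [0.003, -0.004, -1.0]]
contact_force: [-0.5, 0.8, -7.0]
opening: 0.453
time: 14.87
ee_pos: [0.4758, -0.2226, 0.1643]
eef_rot: [[-0.014, 1.0, 0.002], [1.0, 0.014, -0.001], [-0.001, 0.002, -1.0]]
contact_force: [0.3, 0.3, -6.8]
opening: 0.456
[ 0.47542182 -0.22244517  0.16385123]
```

View pics/z5.png

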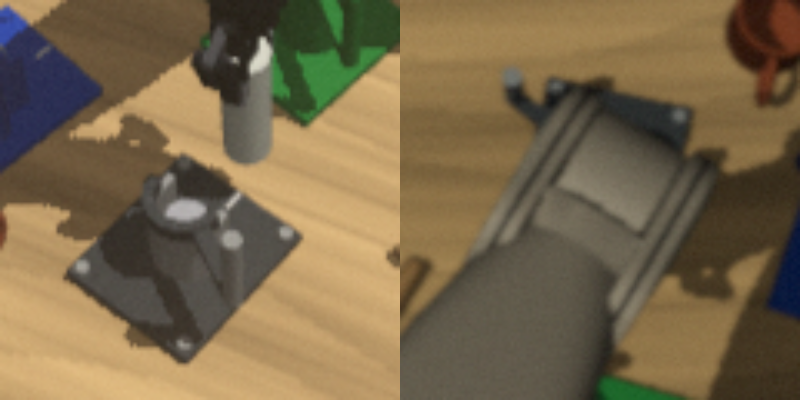

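Run:
```python
from meas import *
for z in (.062,.066,.069,.073): print(z,proj(C['scene'],(.4934,-.2137,z)))
```

```text
0.062 [323.65243564 231.13760134]
0.066 [323.64027487 230.34557384]
0.069 [323.63111415 229.74894387]
0.073 [323.61884599 228.94993451]
```

Run:
```python
import cv2
s=cv2.imread('pics/scene5.png')
cv2.imwrite('pics/z5b.png',cv2.resize(s[180:240,300:360],(720,720),interpolation=cv2.INTER_NEAREST)[:600])
```

```text
(no output)
```

View pics/z5b.png

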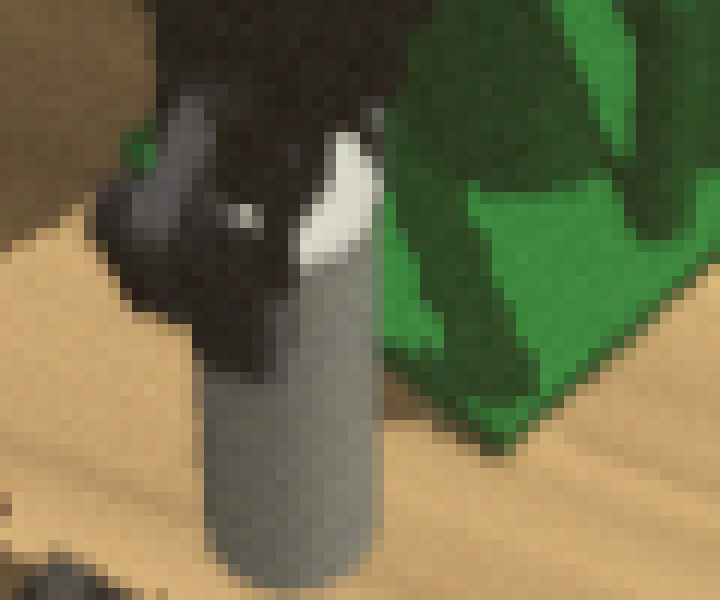

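```bash
python3 -m pendant '[[0.5,-0.12,-0.3,0,0,0,-0.12],[1,-0.24,0,0,0,0,-0.12],[1,-0.24,0,0,0,0,-0.12],[1,-0.24,0,0,0,0,-0.12],[1,-0.24,0,0,0,0,-0.12]]';python3 -m pendant '[[1,-0.24,0,0,0,0,-0.12],[1,-0.24,0,0,0,0,-0.12],[0.8,-0.19,0,0,0,0,-0.12],[0.4,-0.1,0,0,0,0,-0.12],[0,0,0,0,0,0,-0.12]]';python3 -m pendant '[[0,0,0,0,0,0,-0.12],[0,0,0,0,0,0,-0.12],[0,0,0,0,0,0,-0.12],[0,0,0,0,0,0,-0.12],[0,0,0,0,0,0,-0.12]]'
python3 - <<'E'
from h import *
c=snap('scene','scene6')
s=cv2.imread('pics/scene6.png')
cv2.imwrite('pics/z6.png',cv2.resize(s[200:290,255:345],(600,600)))
o=ctrl.get_obs();print(o['ee_pos'],o['contact_force'])
E
```

```text
time: 15.38
ee_pos: [0.5219, -0.2335, 0.1603]
eef_rot: [[-0.014, 1.0, 0.001], [1.0, 0.014, -0.0], [-0.0, 0.001, -1.0]]
contact_force: [0.2, -0.4, -6.3]
opening: 0.45
time: 15.8
ee_pos: [0.5534, -0.2411, 0.1603]
eef_rot: [[-0.014, 1.0, 0.001], [1.0, 0.014, -0.0], [-0.0, 0.001, -1.0]]
contact_force: [0.8, -0.2, -6.1]
opening: 0.454
time: 16.22
ee_pos: [0.5518, -0.2406, 0.1604]
eef_rot: [[-0.014, 1.0, -0.0], [1.0, 0.014, 0.0], [0.0, -0.0, -1.0]]
contact_force: [0.3, 0.3, -5.6]
opening: 0.454
[ 0.55185753 -0.24066002  0.16040109] [-0.14089655 -0.04871407 -6.23868059]
```

View pics/z6.png

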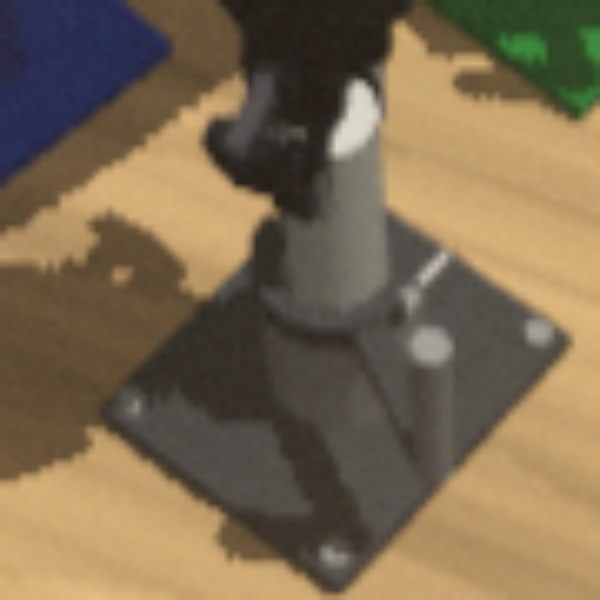

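The cartridge sits inside the collar with no side force, so I'll lower it onto the foot until its weight is carried.

```bash
python3 -m pendant '[[0.1,0,-0.4,0,0,0,-0.12],[0,0,-0.3,0,0,0,-0.12],[0,0,-0.3,0,0,0,-0.12],[0,0,0,0,0,0,-0.12],[0,0,0,0,0,0,-0.12]]';python3 -m pendant '[[0,0,-0.3,0,0,0,-0.12],[0,0,-0.2,0,0,0,-0.12],[0,0,-0.2,0,0,0,-0.12],[0,0,0,0,0,0,-0.12],[0,0,0,0,0,0,-0.12]]'
```

```text
time: 16.68
ee_pos: [0.5532, -0.2407, 0.1502]
eef_rot: [[-0.014, 1.0, -0.0], [1.0, 0.014, 0.0], [0.0, -0.0, -1.0]]
contact_force: [-0.1, -0.3, -4.1]
opening: 0.454
time: 17.1
ee_pos: [0.5534, -0.2409, 0.1435]
eef_rot: [[-0.014, 1.0, 0.0], [1.0, 0.014, -0.0], [-0.0, 0.0, -1.0]]
contact_force: [0.4, -0.7, -3.2]
opening: 0.455
```

```bash
python3 -m pendant '[[0,0,-0.2,0,0,0,-0.12],[0,0,-0.2,0,0,0,-0.12],[0,0,-0.2,0,0,0,-0.12],[0,0,0,0,0,0,-0.12],[0,0,0,0,0,0,-0.12]]';python3 -m pendant '[[0,0,0,0,0,0,-0.12],[0,0,0,0,0,0,-0.12],[0,0,0,0,0,0,-0.12],[0,0,0,0,0,0,-0.12],[0,0,0,0,0,0,-0.12]]'
python3 - <<'E'
from h import *
F=[]
for i in range(6):
    c=camera('scene');F.append(ctrl.get_obs()['contact_force'])
print(np.mean(F,0),ctrl.get_obs()['ee_pos'])
E
```

```text
time: 17.52
ee_pos: [0.5534, -0.2409, 0.1375]
eef_rot: [[-0.014, 1.0, 0.0], [1.0, 0.014, -0.0], [-0.0, 0.0, -1.0]]
contact_force: [-0.5, -0.2, -0.8]
opening: 0.455
time: 17.93
ee_pos: [0.5533, -0.2408, 0.1375]
eef_rot: [[-0.014, 1.0, 0.0], [1.0, 0.014, -0.0], [-0.0, 0.0, -1.0]]
contact_force: [-1.0, -0.1, -0.2]
opening: 0.457
[-0.05793952  0.31147836 -0.27569304] [ 0.55337156 -0.24081595  0.13741288]
```

```bash
python3 -m pendant '[[0,0,0,0,0,0,-0.06],[0,0,0,0,0,0,0],[0,0,0,0,0,0,0.1],[0,0,0,0,0,0,0.3],[0,0,0,0,0,0,0.5]]';python3 -m pendant '[[0,0,0,0,0,0,0.6],[0,0,0,0,0,0,0.6],[0,0,0.5,0,0,0,0.6],[0,0,1,0,0,0,0.6],[0,0,2,0,0,0,0.6]]'; python3 -m pendant '[[0,0,2.5,0,0,0,0.6],[0,0,2.5,0,0,0,0.6],[0,0,1.5,0,0,0,0.6],[0,0,0,0,0,0,0.6],[0,0,0,0,0,0,0.6]]'
python3 - <<'E'
from h import *
c=snap('scene','scene7');c=snap('top','top7')
s=cv2.imread('pics/scene7.png');t=cv2.imread('pics/top7.png')
cv2.imwrite('pics/z7.png',np.hstack([cv2.resize(s[180:300,250:370],(400,400)),cv2.resize(t[180:310,270:400],(400,400))]))
E
```

```text
time: 18.65
ee_pos: [0.5532, -0.2407, 0.1374]
eef_rot: [[-0.014, 1.0, 0.0], [1.0, 0.014, 0.0], [0.0, 0.0, -1.0]]
contact_force: [-0.3, 0.5, 0.0]
opening: 0.745
time: 19.07
ee_pos: [0.5515, -0.2398, 0.1709]
eef_rot: [[-0.014, 1.0, -0.004], [1.0, 0.014, 0.002], [0.002, -0.004, -1.0]]
contact_force: [0.2, 0.3, 0.4]
opening: 0.799
time: 19.48
ee_pos: [0.5541, -0.2413, 0.2394]
eef_rot: [[-0.014, 1.0, 0.003], [1.0, 0.014, -0.002], [-0.002, 0.003, -1.0]]
contact_force: [-0.4, 0.0, -1.3]
opening: 0.801
```

View pics/z7.png

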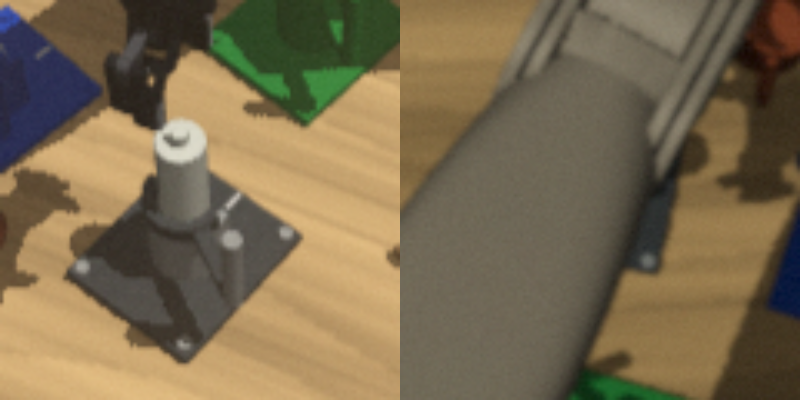

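The cartridge stands upright in the stand and the gripper is free of it. Next I'll put the gripper over the collar post, with the jaws along the tangent.

```bash
python3 -m pendant '[[1,1.2,0,0,0,-0.119,0.2],[1,1.2,0,0,0,-0.119,0.2],[1,1.2,0,0,0,-0.119,-0.2],[1,1.2,0,0,0,-0.119,-0.35],[1,1.2,0,0,0,-0.119,-0.35]]';python3 -m pendant '[[1,1.2,0,0,0,-0.119,-0.35],[0,0,0,0,0,0,-0.35],[0,0,0,0,0,0,-0.35],[0,0,0,0,0,0,-0.35],[0,0,-1,0,0,0,-0.35]]'; python3 -m pendant '[[0,0,-1,0,0,0,-0.35],[0,0,-1,0,0,0,-0.35],[0,0,-0.5,0,0,0,-0.35],[0,0,0,0,0,0,-0.35],[0,0,0,0,0,0,-0.35]]'
python3 - <<'E'
from h import *
c=snap('scene','scene8')
s=cv2.imread('pics/scene8.png')
cv2.imwrite('pics/z8.png',cv2.resize(s[190:290,260:360],(600,600)))
E
```

```text
time: 20.0
ee_pos: [0.6024, -0.1797, 0.2352]
eef_rot: [[0.554, 0.833, -0.003], [0.833, -0.554, 0.001], [-0.001, -0.004, -1.0]]
contact_force: [0.0, -0.1, -0.4]
opening: 0.325
time: 20.42
ee_pos: [0.6137, -0.1697, 0.2286]
eef_rot: [[0.644, 0.765, 0.003], [0.765, -0.644, -0.001], [0.001, 0.003, -1.0]]
contact_force: [-0.2, -0.4, -0.8]
opening: 0.324
time: 20.83
ee_pos: [0.6125, -0.1687, 0.2014]
eef_rot: [[0.644, 0.765, -0.002], [0.765, -0.644, 0.001], [-0.001, -0.002, -1.0]]
contact_force: [-0.1, 0.3, -0.1]
opening: 0.323
```

View pics/z8.png

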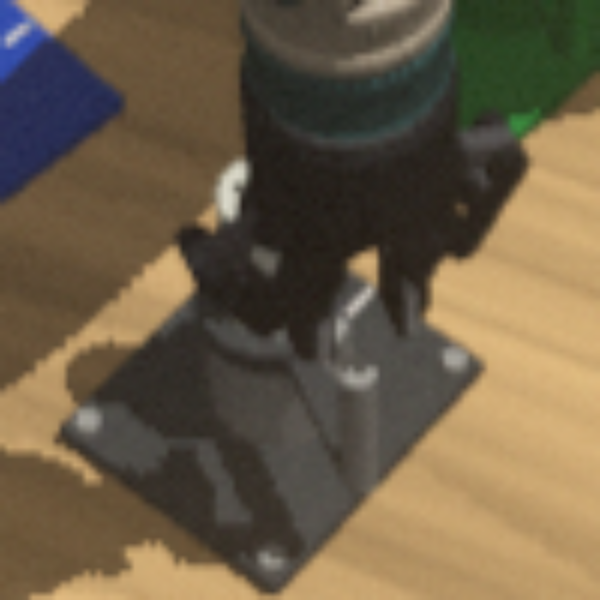

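```bash
python3 -m pendant '[[0.15,0.05,-1,0,0,0,-0.35],[0,0,-1,0,0,0,-0.35],[0,0,-1,0,0,0,-0.35],[0,0,-1,0,0,0,-0.35],[0,0,0,0,0,0,-0.35]]';python3 -m pendant '[[0,0,-1,0,0,0,-0.35],[0,0,-1,0,0,0,-0.35],[0,0,-1,0,0,0,-0.35],[0,0,-0.5,0,0,0,-0.35],[0,0,0,0,0,0,-0.35]]'; python3 -m pendant '[[0,0,0,0,0,0,-0.35],[0,0,0,0,0,0,-0.35],[0,0,0,0,0,0,-0.35],[0,0,0,0,0,0,-0.35],[0,0,0,0,0,0,-0.35]]'
python3 - <<'E'
import numpy as np
S=np.array([.553,-.241]);r=.095
a0=49.9
# arc waypoints, 24 rows
n=24; a=np.radians(np.linspace(a0,180-13.7+1.5,n+1))
p=S+r*np.c_[np.cos(a),np.sin(a)]
print((np.diff(p,axis=0)*100).round(2).tolist(), np.diff(a)[0])
print(p[::4].round(4))
E
```

```text
time: 21.3
ee_pos: [0.6126, -0.1674, 0.1588]
eef_rot: [[0.644, 0.765, -0.005], [0.765, -0.644, 0.002], [-0.002, -0.005, -1.0]]
contact_force: [-0.1, 0.1, -0.3]
opening: 0.329
time: 21.72
ee_pos: [0.6133, -0.1677, 0.1251]
eef_rot: [[0.644, 0.765, -0.003], [0.765, -0.644, 0.001], [-0.001, -0.003, -1.0]]
contact_force: [-0.3, -0.4, -0.2]
opening: 0.328
time: 22.13
ee_pos: [0.615, -0.1683, 0.1279]
eef_rot: [[0.644, 0.765, 0.001], [0.765, -0.644, -0.0], [0.0, 0.001, -1.0]]
contact_force: [1.1, -0.3, -0.5]
opening: 0.326
[[-0.64, 0.5], [-0.68, 0.44], [-0.72, 0.38], [-0.75, 0.32], [-0.77, 0.25], [-0.79, 0.18], [-0.81, 0.12], [-0.81, 0.05], [-0.81, -0.02], [-0.81, -0.09], [-0.8, -0.16], [-0.78, -0.23], [-0.76, -0.3], [-0.73, -0.36], [-0.7, -0.42], [-0.66, -0.48], [-0.61, -0.53], [-0.57, -0.58], [-0.51, -0.63], [-0.46, -0.67], [-0.4, -0.71], [-0.34, -0.74], [-0.27, -0.77], [-0.21, -0.79]] 0.08573929950422143
[[ 0.6142 -0.1683]
 [ 0.5862 -0.152 ]
 [ 0.5543 -0.146 ]
 [ 0.5223 -0.1511]
 [ 0.4939 -0.1667]
 [ 0.4723 -0.1909]
 [ 0.4601 -0.2209]]
```

```bash
python3 -m pendant '[[-0.64,0.5,0,0,0,0.086,-0.35],[-0.68,0.44,0,0,0,0.086,-0.35],[-0.72,0.38,0,0,0,0.086,-0.35],[-0.75,0.32,0,0,0,0.086,-0.35],[-0.77,0.25,0,0,0,0.086,-0.35]]';python3 -m pendant '[[-0.79,0.18,0,0,0,0.086,-0.35],[-0.81,0.12,0,0,0,0.086,-0.35],[-0.81,0.05,0,0,0,0.086,-0.35],[-0.81,-0.02,0,0,0,0.086,-0.35],[-0.81,-0.09,0,0,0,0.086,-0.35]]'
python3 - <<'E'
from h import *
c=snap('scene','scene9')
s=cv2.imread('pics/scene9.png')
cv2.imwrite('pics/z9.png',cv2.resize(s[190:290,260:360],(600,600)))
p=ctrl.get_obs()['ee_pos'];d=p[:2]-[.553,-.241];print(p,np.hypot(*d),np.degrees(np.arctan2(d[1],d[0])))
E
```

```text
time: 22.55
ee_pos: [0.5799, -0.1493, 0.1279]
eef_rot: [[0.262, 0.965, 0.003], [0.965, -0.262, -0.0], [0.0, 0.003, -1.0]]
contact_force: [1.6, -0.4, 0.1]
opening: 0.324
time: 22.97
ee_pos: [0.5394, -0.1466, 0.128]
eef_rot: [[-0.164, 0.986, 0.002], [0.986, 0.164, 0.0], [0.0, 0.002, -1.0]]
contact_force: [1.9, 0.4, 0.6]
opening: 0.326
[ 0.53747629 -0.14663106  0.12774232] 0.09563724744988288 99.34150266504787
```

View pics/z9.png

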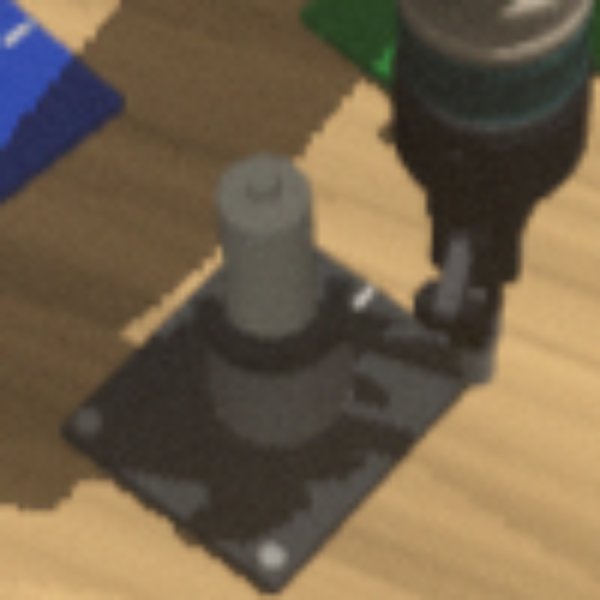

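The collar is turning with the gripper and the cartridge stands still and upright. Carrying on along the arc.

```bash
python3 -m pendant '[[-0.8,-0.16,0,0,0,0.086,-0.35],[-0.78,-0.23,0,0,0,0.086,-0.35],[-0.76,-0.3,0,0,0,0.086,-0.35],[-0.73,-0.36,0,0,0,0.086,-0.35],[-0.7,-0.42,0,0,0,0.086,-0.35]]';python3 -m pendant '[[-0.66,-0.48,0,0,0,0.086,-0.35],[-0.61,-0.53,0,0,0,0.086,-0.35],[-0.57,-0.58,0,0,0,0.086,-0.35],[-0.51,-0.63,0,0,0,0.086,-0.35],[-0.46,-0.67,0,0,0,0.086,-0.35]]'; python3 -m pendant '[[-0.4,-0.71,0,0,0,0.086,-0.35],[-0.34,-0.74,0,0,0,0.086,-0.35],[0,0,0,0,0,0,-0.35],[0,0,0,0,0,0,-0.35],[0,0,0,0,0,0,-0.35]]'
python3 - <<'E'
from h import *
p=ctrl.get_obs()['ee_pos'];d=p[:2]-[.553,-.241];print(p,np.hypot(*d),np.degrees(np.arctan2(d[1],d[0])),ctrl.get_obs()['contact_force'])
E
```

```text
time: 23.43
ee_pos: [0.5016, -0.1614, 0.1279]
eef_rot: [[-0.559, 0.829, 0.002], [0.829, 0.559, 0.001], [-0.0, 0.002, -1.0]]
contact_force: [0.9, 1.1, 0.7]
opening: 0.325
time: 23.85
ee_pos: [0.4731, -0.1903, 0.1277]
eef_rot: [[-0.854, 0.521, 0.001], [0.521, 0.854, 0.001], [-0.0, 0.001, -1.0]]
contact_force: [0.5, 1.5, 1.0]
opening: 0.326
time: 24.27
ee_pos: [0.4658, -0.205, 0.1275]
eef_rot: [[-0.928, 0.372, 0.0], [0.372, 0.928, -0.0], [-0.0, -0.0, -1.0]]
contact_force: [0.1, -0.2, 0.9]
opening: 0.326
[ 0.46584749 -0.20499818  0.12747203] 0.09429576555467775 157.55497491929603 [ 0.0755943  -0.22026148  0.85242777]
```

```bash
python3 -m pendant '[[-0.28,-0.76,0,0,0,0.086,-0.35],[-0.1,-0.38,0,0,0,0.04,-0.35],[-0.1,-0.4,0,0,0,0.04,-0.35],[0,0,0,0,0,0,-0.35],[0,0,0,0,0,0,-0.35]]'; python3 -m pendant '[[-0.05,-0.2,0,0,0,0,-0.35],[0,0,0,0,0,0,-0.35],[-0.04,-0.2,0,0,0,0,-0.35],[0,0,0,0,0,0,-0.35],[0,0,0,0,0,0,-0.35]]';python3 - <<'E'
from h import *
p=ctrl.get_obs()['ee_pos'];d=p[:2]-[.553,-.241];print(p,np.hypot(*d),np.degrees(np.arctan2(d[1],d[0])),ctrl.get_obs()['contact_force'])
E
```

```text
time: 24.68
ee_pos: [0.4609, -0.2203, 0.1273]
eef_rot: [[-0.977, 0.213, 0.0], [0.213, 0.977, -0.0], [-0.0, -0.0, -1.0]]
contact_force: [0.6, -0.4, -0.0]
opening: 0.328
time: 25.1
ee_pos: [0.4597, -0.2243, 0.1272]
eef_rot: [[-0.977, 0.212, -0.0], [0.212, 0.977, 0.0], [0.0, 0.0, -1.0]]
contact_force: [-0.1, 0.7, 0.7]
opening: 0.327
[ 0.45968126 -0.22431078  0.12723349] 0.09479935069616369 169.86036080791303 [-0.14359351  0.72409381  0.70597486]
```

```bash
python3 -m pendant '[[-0.04,-0.2,0,0,0,0,-0.35],[0,0,0,0,0,0,-0.35],[-0.04,-0.2,0,0,0,0,-0.35],[0,0,0,0,0,0,-0.35],[0,0,0,0,0,0,-0.35]]';python3 -m pendant '[[-0.02,-0.15,0,0,0,0,-0.35],[0,0,0,0,0,0,-0.35],[-0.02,-0.15,0,0,0,0,-0.35],[0,0,0,0,0,0,-0.35],[0,0,0,0,0,0,-0.35]]'
```

```text
time: 25.52
ee_pos: [0.4595, -0.2249, 0.1271]
eef_rot: [[-0.978, 0.21, 0.002], [0.21, 0.978, 0.009], [-0.0, 0.009, -1.0]]
contact_force: [3.0, 10.8, 1.9]
opening: 0.324
time: 25.93
ee_pos: [0.4595, -0.2249, 0.1269]
eef_rot: [[-0.978, 0.208, 0.004], [0.208, 0.978, 0.015], [-0.0, 0.016, -1.0]]
contact_force: [4.2, 18.6, 5.7]
opening: 0.33
```

It's hard against its stop (18 N, no more motion). I'll back off to the middle of the slack, then go straight up.

```bash
python3 -m pendant '[[0.1,0.5,0,0,0,0,-0.35],[0.12,0.55,0,0,0,0,-0.35],[0,0,0,0,0,0,-0.35],[0,0,0,0,0,0,-0.35],[0,0,0,0,0,0,-0.35]]';python3 -m pendant '[[0,0,1,0,0,0,-0.35],[0,0,1,0,0,0,-0.35],[0,0,2,0,0,0,-0.35],[0,0,2,0,0,0,-0.35],[0,0,2,0,0,0,-0.35]]';python3 -m pendant '[[0,0,3,0,0,0,-0.35],[0,0,3,0,0,0,-0.35],[-1,3,1,0,0,0,-0.35],[-1,3,0,0,0,0,-0.35],[-1,3,0,0,0,0,-0.35]]';python3 -m pendant '[[-1,3.5,0,0,0,0,-0.35],[-1,3.5,0,0,0,0,-0.35],[-1,3.5,0,0,0,0,-0.35],[0,3.5,0,0,0,0,-0.35],[0,0,0,0,0,0,-0.35]]';  python3 - <<'E'
from h import *
import pickle
for n in ('scene','top'):
    c=snap(n,n+'10'); pickle.dump(c,open(n+'10.pkl','wb'))
s=cv2.imread('pics/scene10.png');t=cv2.imread('pics/top10.png')
cv2.imwrite('pics/z10.png',np.hstack([cv2.resize(s[190:300,250:360],(400,400)),cv2.resize(t[180:290,280:390],(400,400))]))
E
```

```text
time: 26.35
ee_pos: [0.461, -0.2216, 0.1274]
eef_rot: [[-0.977, 0.212, 0.0], [0.212, 0.977, -0.001], [-0.0, -0.001, -1.0]]
contact_force: [-0.3, 0.4, 0.8]
opening: 0.325
time: 26.77
ee_pos: [0.461, -0.2214, 0.2093]
eef_rot: [[-0.977, 0.212, 0.001], [0.212, 0.977, -0.001], [-0.001, -0.001, -1.0]]
contact_force: [1.3, -0.5, 0.2]
opening: 0.325
time: 27.18
ee_pos: [0.4317, -0.1312, 0.2803]
eef_rot: [[-0.977, 0.213, 0.005], [0.213, 0.977, -0.002], [-0.005, -0.001, -1.0]]
contact_force: [0.6, -0.1, 0.5]
opening: 0.323
time: 27.6
ee_pos: [0.4, 0.0135, 0.2789]
eef_rot: [[-0.979, 0.205, 0.002], [0.205, 0.979, 0.002], [-0.002, 0.003, -1.0]]
contact_force: [-0.9, -0.1, -0.5]
opening: 0.325
```

View pics/z10.png

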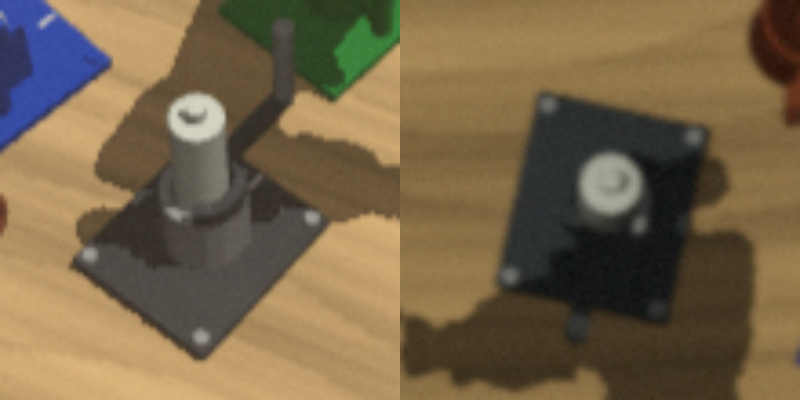

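View pics/top10.png

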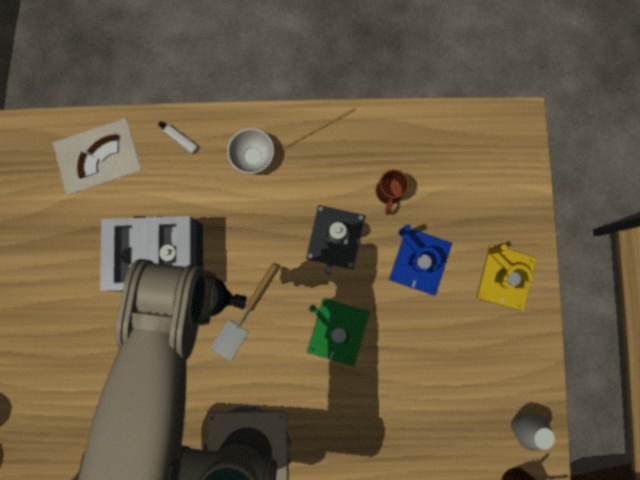

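View pics/scene10.png

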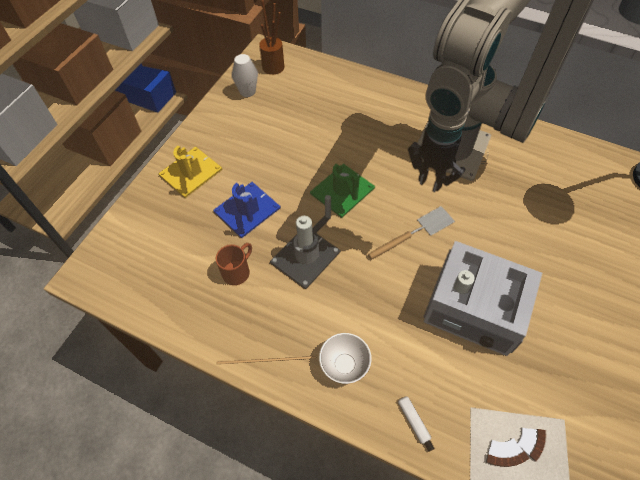

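Run:
```python
from meas import *
import meas,pickle
meas.C=C={n:pickle.load(open(n+'10.pkl','rb')) for n in('scene','top')}
p=onz(C['scene'],(327.8,196.5),.176);d=p[:2]-[.553,-.241];print('post',p,np.hypot(*d),np.degrees(np.arctan2(d[1],d[0]))+13.7-60, 'deg; stop',np.degrees(2.1))
p=onz(C['top'],(328.5,267.8),.176);d=p[:2]-[.553,-.241];print('post',p,np.hypot(*d),np.degrees(np.arctan2(d[1],d[0]))+13.7-60)
for n,b in(('top',(150,240,35,30)),('scene',(450,260,30,35)),('top',(325,218,30,25)),('scene',(290,210,30,18))):
    for r in blob(n,b,(18,12,150),(60,80,255),20): print(n,*r)
```

```text
post [ 0.45924685 -0.21710637  0.176     ] 0.09674998197163438 119.40214848373748 deg; stop 120.32113697747289
post [ 0.4636468  -0.21801732  0.176     ] 0.09226157333801221 119.27553289490317
top 131.875 [166.49 252.55] [167.02 252.32] [13.9 14.4]
scene 169.4375 [466.08 276.98] [465.88 276.96] [13.9 16.8]
top 136.0625 [336.61 230.16] [337.24 230.15] [14.3 14.4]
scene 146.25 [303.81 221.63] [303.63 221.66] [12.6 15.9]
```

Run:
```python
from h import *
print(order.close_job(), ctrl.get_obs()['time'])
```

```text
the job is handed in; nothing more can be done
the job is handed in; nothing more can be done
```

The full cartridge is in the dispensing stand, standing on the sprung foot with the collar locked. The job was handed in at about 28 s.

- **Weighing:** I lifted both about 11 mm. The one in the -y well read about 2.7 N (nearly empty) and went back down. The one in the +y well read about 6.5 N (full), and that is the one I moved.
- **Seating:** I lifted it straight out, slid it in through the open front and lowered it until the wrist load fell to about 0.3 N. Then I let go and withdrew upwards.
- **Collar:** I swung it by the post until the force rose to about 19 N with no more motion, then backed off and moved the arm clear.

**Last checks:**
- **Collar angle:** the pictures give about 119.3°, against the stop at 120.3°. That is within the measuring error.
- **Nearly empty cartridge:** its top is within 0.2 pixel of where it started, in both views.
- **Full cartridge:** it looks upright inside the collar.
- **Bystanders:** the bowl, mug and spatula look unmoved in the last pictures; I checked them by eye only.

**Disagreements:**
- **Underside height:** the picture put the carried cartridge's underside about 4 mm higher than I had worked out from the gripper. I settled the final height by the force reading.
- **Squeeze force:** it can't be measured. I only closed the fingers slightly past the body width to keep it low, so I can't confirm it stayed under 25 N.

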